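# Push the parts tray into the test corner and latch it

### The job

Set the wooden parts tray up for testing: push it along the mat, without lifting it, until it sits squarely home in the corner of the two low aluminium fences, touching both. Swing the dark steel latch fully across behind the tray to retain it, and leave tray and latch like that. Do not press on the parts standing in the tray, and leave the bin, the bottle, the screwdriver and the loose part beside it alone.

Things in the scene. Friction and masses are not known exactly. Their poses are not given: they have to be found in the camera images.
- tray: Loose shallow wooden tray, 120 mm (its x) by 160 mm (its y) by 22 mm high, 0.55 to 0.83 kg with its load, filled flush to the rim with a black carrier, so it can only be pushed by its outer faces. 32 small metal potentiometers stand in it, from 12 mm inside each edge, to 48 mm above the mat. Origin: centre of the underside; z up. It stands on the mat at z = 0, 3 to 11 cm short of the corner in both x and y of nest, its axes turned up to 0.25 rad from those of nest.
- parts: The potentiometers standing in the tray (bodies 16 mm across from 22 to 30 mm above the mat, shafts 6 mm across up to 48 mm), fixed in it: same origin and axes as tray. Not to be pressed on.
- nest: Locating corner screwed to the bench: two aluminium fences 16 mm wide and 20 mm high. Origin: on the bench surface (z = 0), where the centre of the tray's underside lies when the tray is home; z up, axes as the home tray's. The far fence's face is at x = +60 mm and runs along y from -74 to +96 mm; the side fence's face is at y = +80 mm and runs along x from -52 to +58 mm. The two other sides are open, but for the latch.
- latch (a joint): Angle of the swing latch: a dark steel bar 12 mm wide, 8 to 20 mm above the mat, on an upright pivot by the near end of the side fence. 0 = closed: it lies along -y of nest, 1 mm clear of the near (-x) face of a home tray. It opens clockwise seen from above: at pi/2 it points to -x of nest; it stops at 2.3, starts at 1.4 to 2.1. About 1 N at its end moves it; it stays where left.
- latch_hinge (a point): Point on the latch's pivot axis, 14 mm above the mat; in nest at x = -67 mm, y = +88 mm. A bolt head 14 mm across on it reaches to 25 mm.
- latch_end (a point): Point in the middle of the latch bar's thickness near its free end, 64 mm from the pivot axis; the bar ends 76 mm from the axis. Over this point stands a black thumb stud 10 mm across, from 20 to 38 mm above the mat.
- reject_bin: Loose grey open plastic bin, 75 (x) by 120 (y) by 45 mm high, beyond the far fence. Origin: centre of its underside. Leave alone.
- cleaner: Loose white plastic bottle, 52 mm across and 115 mm high, standing on the side fence's outer side. Origin: centre of its underside. Leave alone.
- loose_pot: Single larger potentiometer standing on the mat past the far fence's free (-y) end, 24 mm across, 35 mm high. Origin: centre of its underside. Leave alone.
- driver: Screwdriver 170 mm long with a black handle, lying along its x on the mat off the tray's open (-y) side. Origin: under its middle. Leave alone.
Things that resemble listed ones, but are neither listed nor needed, are in the scene too. Leave any orange look-alike of the nest alone.

How it is judged:
By the outcome, as a careful person would: the job done as asked, in the order asked, and still so for the second after the job is handed in, with the robot touching nothing.
It also fails if it takes over 72 s, if anything falls off the work surface, if the arm or the gripper's body presses on something with over 40 N, if the wrist force passes 120 N, or if a joint passes its speed limit or range.

### The arm

A 6-joint arm with a two-finger parallel gripper is mounted at the origin on the work surface. World frame = base frame: x ahead of the robot, y to its left, z up, the work surface at z = 0. Lengths are in m, angles in rad, forces in N, time in s.
With the tool pointing down it reaches from about 0.3 to 0.775 m from the base axis. Payload 14.6 kg.
Tool frame: the origin (TCP) lies on the centre line of the jaws, within the pads' length; the fingertips stand 25 mm ahead of it and the grasp point (between the pads) lies 6 mm ahead of it (ctrl.tip_reach is the distance from the TCP to the fingertips, in m); z points along the fingers, y is the line along which they close (so a half turn about z gives the same grasp; the last joint's range is limited). The gripper opens to 94 mm and grips with 3 to 60 N. Pads are 16 mm wide; open, the fingers measure 119 mm over their backs; the gripper's body (75 mm by 177 mm) begins 78 mm behind the grasp point.
Start: joints at [1.067, 0.3, 1.521, -0, 1.321, -0.067], TCP at [0.233, 0.498, 0.23] pointing down, gripper open.
Joint ranges: [-3.03, 3.03], [-0.79, 2.21], [0.23, 2.52], [-1.04, 4.18], [0, 3.07], [-2.55, 2.55]. Speed limits (rad/s): [2.22, 2.22, 2.57, 3.14, 3.14, 3.14].

### API

Orientations are given as [roll, pitch, yaw] about the fixed x, y, z axes, in that order (R = Rz(yaw) Ry(pitch) Rx(roll)).
In Python, from station import ctrl gives the robot as it stands. The module is installed in compiled form; this text tells all that it offers.
- The arm moves only by the tool apply_moves, never from a script. Its argument "deltas" is a list of rows, each a list of 7 numbers: the closure in counts, from 0 (fully open) to 255 (shut), then the shift along the world's x, y, z in cm, then the turn, a rotation vector about the world's x, y, z in rad. In form: [[jaw, tx, ty, tz, ax, ay, az], ...]. A call has 1 to 10 rows; each row shifts and turns the commanded pose from where the row before left it; what a row does not reach is not made up. A row lasts 1/10 s, in which the tool goes at most 50 mm and 8.59 degrees, less where a joint would pass 70% of its speed; a pose out of reach is approached as far as the arm can. A call with a gripper value outside its range is refused whole. The fingers move at their own pace and stop on an object; "grip_force" is the grip in N (left out, the last holds). Time passes only in rows, so rows that do not move let the fingers close. It gives the time, the measured TCP pose, the force, the opening and the grip force at its end, in the units of the state.
- ctrl.get_obs(): the state, without advancing time (a new reading comes with each control period).
- ctrl.camera(name): name is "scene" or "top" or "wrist"; returns a dict with "img" (384x512x3 uint8, red, green, blue), "K" (3x3 intrinsics, pixels), "k1" (the pictures are not rectified: a ray, as slopes to the right and down, at radius r is drawn at 1 + k1 r^2 times it, then the intrinsics apply), "pose" (4x4, takes a point from camera to world coordinates); the wrist camera has in their place "hand_eye" (4x4, takes a point from camera to tool coordinates, whose origin is the TCP and whose axes are the flange's). Camera axes: x right, y up, looking along -z (the intrinsics and any distortion apply to the point x, -y, -z); pixel columns grow to the right and rows downward; lengths in m; the calibration is good to about 2 mm. A picture is of the moment at which its call begins: read the wrist's pose just before it. There is no depth.
- ctrl.hand_in(): hands the job in; it is judged then, once.
The state is a dict: "time_s": time; "qpos": joint angles; "joint_vel": joint speeds; "tau": joint torques, N m; "ee_pos": TCP position; "eef_rot": TCP orientation; "force": force on the tool from outside, world axes, zero at the start; "moment": the same for the moment, N m; "grip_width": finger opening in m; "grip_force": force on a finger pad.
Only numpy, scipy, OpenCV 4.12 (cv2) and the standard library are available. Lean on these libraries where they do the work, as an engineer would, in place of code of your own. Each camera call takes 0.05 s, during which the arm holds its last target. There are 200 camera calls.

## Working session

There is one attempt and no reset: what is moved stays moved. The work goes in short steps, Python scripts to look and compute and a tool call to move; the robot and the scene stay as the last step left them, time stands still between calls to the robot, and variables do not carry over. Pictures are saved under pics/ and viewed, at most 10 in all, crops included, and the job is handed in when it is done.

Besides the shell and the picture viewer there is one more tool, called after "Call:" by a JSON object that holds its "name" and its "arguments". apply_moves: Moves the arm, as the interface text tells. Its arguments: {"type":"object","properties":{"deltas":{"type":"array"},"grip_force":{"type":"number"}},"required":["deltas"]}

```bash
mkdir -p pics
cat > h.py <<'E'
import numpy as np, cv2
from station import ctrl
from scipy.spatial.transform import Rotation as R
def cam(name):
    o=ctrl.get_obs(); c=ctrl.camera(name)
    if name=="wrist":
        T=np.eye(4); T[:3,3]=o["ee_pos"]; T[:3,:3]=R.from_euler('xyz',o["eef_rot"]).as_matrix()
        c["pose"]=T@c["hand_eye"]
    return c
def ray(c,uv):
    K,k=np.array(c["K"]),c["k1"]
    d=np.array([(uv[0]-K[0,2])/K[0,0],(uv[1]-K[1,2])/K[1,1]]); s=d.copy()
    for _ in range(20): s=d/(1+k*(s@s))
    P=np.array(c["pose"]); return P[:3,3],P[:3,:3]@np.array([s[0],-s[1],-1])
def onz(c,uv,z):
    o,d=ray(c,uv); return o+d*(z-o[2])/d[2]
def proj(c,p):
    P=np.linalg.inv(np.array(c["pose"])); q=P[:3,:3]@p+P[:3,3]; s=np.array([q[0],-q[1]])/-q[2]
    s=s*(1+c["k1"]*(s@s)); K=np.array(c["K"]); return np.array([K[0,0]*s[0]+K[0,2],K[1,1]*s[1]+K[1,2]])
def save(c,n): cv2.imwrite(f"pics/{n}.png",c["img"][:,:,::-1])
E
python3 - <<'E'
from h import *
import pickle
for n in("top","scene"):
    c=cam(n); save(c,n+"0"); pickle.dump(c,open(n+"0.pkl","wb")); print(n,np.round(c["pose"],3).tolist(),np.round(c["K"],1).tolist(),c["k1"])
o=ctrl.get_obs(); print({k:np.round(v,3).tolist() for k,v in o.items()})
E
```

```text
top [[0.01, 0.985, -0.171, 0.407], [-1.0, 0.012, 0.01, 0.035], [0.012, 0.171, 0.985, 1.025], [0.0, 0.0, 0.0, 1.0]] [[400.2, 0.0, 256.6], [0.0, 400.2, 196.5], [0.0, 0.0, 1.0]] 0.026970481202002874
scene [[-0.097, -0.654, 0.75, 1.24], [0.995, -0.071, 0.066, 0.1], [0.01, 0.753, 0.658, 0.642], [0.0, 0.0, 0.0, 1.0]] [[384.9, 0.0, 258.0], [0.0, 384.9, 193.9], [0.0, 0.0, 1.0]] -0.07108753649558365
{'time_s': 0.1, 'qpos': [1.067, 0.3, 1.522, -0.0, 1.321, -0.067], 'joint_vel': [-0.001, -0.001, -0.001, -0.001, -0.001, -0.001], 'tau': [0.002, -53.264, -35.328, 0.071, 0.023, -0.0], 'ee_pos': [0.233, 0.498, 0.23], 'eef_rot': [-3.141, -0.0, 2.705], 'force': [-0.174, 0.699, -0.702], 'moment': [0.024, 0.015, -0.024], 'grip_force': 0.0, 'grip_width': 0.094}
```

View pics/top0.png

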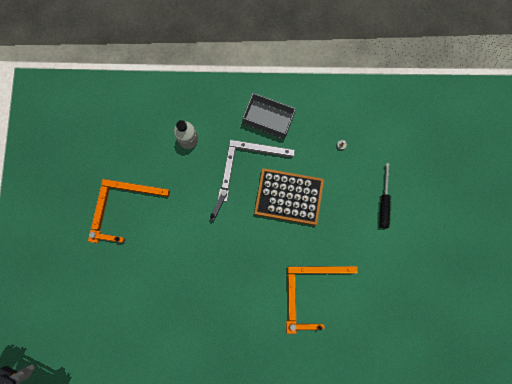

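View pics/scene0.png

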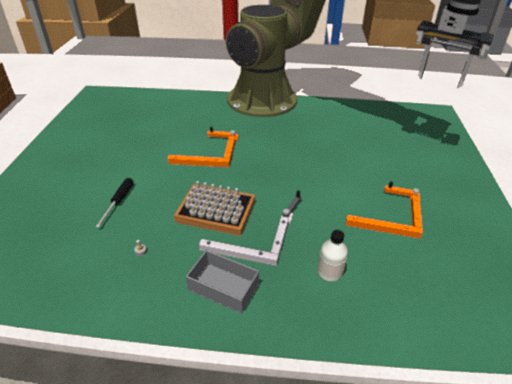

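Top view: the aluminium nest has its far fence from (232,143) to (294,153) and its side fence down to (224,198). The latch runs from (224,197) to (212,218), and the tray is at (290,197). The orange corners at (130,210) and (320,300) are the look-alikes. I choose the aluminium one, which is next to the bin at (268,117) and the bottle at (186,135).

```bash
cat > meas.py <<'E'
from h import *
def blobs(m,a=60):
    cs,_=cv2.findContours(m,cv2.RETR_EXTERNAL,cv2.CHAIN_APPROX_NONE); return [k for k in cs if cv2.contourArea(k)>a]
E
python3 - <<'E'
from meas import *
import pickle
c=pickle.load(open("top0.pkl","rb")); im=c["img"]; hsv=cv2.cvtColor(im,cv2.COLOR_RGB2HSV)
roi=np.zeros(im.shape[:2],np.uint8); roi[125:235,200:335]=255
m=((hsv[:,:,1]<50)&(hsv[:,:,2]>150)).astype(np.uint8)*255&roi
for k in blobs(m,80):
    q=cv2.approxPolyDP(k,3,True)[:,0]; print("fence",[(p.tolist(),np.round(onz(c,p,.02)[:2],3).tolist()) for p in q])
w=((hsv[:,:,0]<20)&(hsv[:,:,1]>100)&(hsv[:,:,2]>60)).astype(np.uint8)*255&roi
for k in blobs(w,80):
    P=np.array([onz(c,p,.022)[:2] for p in k[:,0]],np.float32); r=cv2.minAreaRect(P); print("tray",r)
for n,p,z in(("hinge",(224,196),.025),("stud",(213,215),.038),("pot",(342,145),.035),("bottle",(183,126),.115),("drv",(385,210),.015),("drvtip",(388,165),.01),("bin",(268,117),0.02),("o1",(168,192),.02),("o2",(291,270),.02)): print(n,np.round(onz(c,p,z),3))
cv2.imwrite("pics/crop0.png",cv2.resize(im[120:240,195:340,::-1],None,fx=5,fy=5,interpolation=cv2.INTER_CUBIC))
E
```

```text
fence [([234, 147], [0.711, 0.084]), ([229, 147], [0.711, 0.097]), ([228, 155], [0.689, 0.099]), ([232, 158], [0.682, 0.089]), ([227, 157], [0.684, 0.102]), ([224, 187], [0.605, 0.108]), ([228, 184], [0.613, 0.098])]
fence [([230, 140], [0.73, 0.095]), ([230, 145], [0.716, 0.095]), ([292, 155], [0.692, -0.067]), ([294, 150], [0.705, -0.072])]
tray ((0.5827475786209106, -0.05797956883907318), (0.15982812643051147, 0.12168871611356735), 80.68576049804688)
hinge [0.581 0.107 0.025]
stud [0.53  0.132 0.038]
pot [ 0.715 -0.194  0.035]
bottle [0.732 0.201 0.115]
drv [ 0.551 -0.304  0.015]
drvtip [ 0.67  -0.318  0.01 ]
bin [ 0.794 -0.004  0.02 ]
o1 [0.59 0.25 0.02]
o2 [ 0.398 -0.063  0.02 ]
```

View pics/crop0.png

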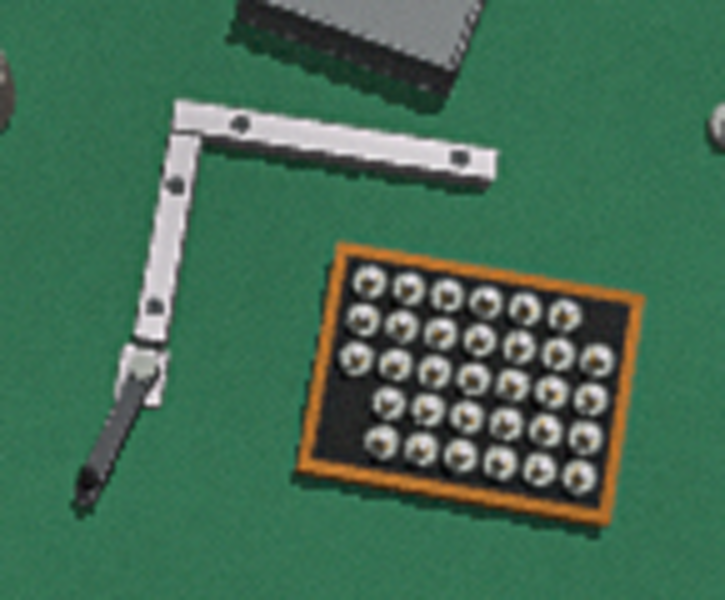

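Crop: it confirms the choice. The corner is white aluminium, and the dark latch with its black stud at (88,480) is open at about 1.9 rad. The tray, with its wooden rim, is nearly parallel to the nest. Next I'll move above it for a closer wrist look.

Call:
{"name": "apply_moves", "arguments": {"deltas": [[0, 2.6, -3.6, 1.5, 0, 0, 0.03], [0, 2.6, -3.6, 1.5, 0, 0, 0.03], [0, 2.6, -3.6, 1.5, 0, 0, 0.03], [0, 2.6, -3.6, 1.5, 0, 0, 0.03], [0, 2.6, -3.6, 1.5, 0, 0, 0.03], [0, 2.6, -3.6, 1.5, 0, 0, 0.03], [0, 2.6, -3.6, 1.5, 0, 0, 0.03], [0, 2.6, -3.6, 1.5, 0, 0, 0.03], [0, 2.6, -3.6, 1.5, 0, 0, 0.03], [0, 2.6, -3.6, 1.5, 0, 0, 0.02]]}}

```text
time_s: 1.1
ee_pos: [0.4933, 0.1366, 0.3809]
eef_rot: [-3.142, -0.0, 2.996]
force: [-0.6, 1.0, -0.1]
grip_width: 0.0943
grip_force: 0.0
```

Call:
{"name": "apply_moves", "arguments": {"deltas": [[0, 2.0, -3.6, 0, 0, 0, 0], [0, 2.0, -3.6, 0, 0, 0, 0], [0, 2, -3.4, 0, 0, 0, 0], [0, 2, -3.2, 0, 0, 0, 0], [0, 0, 0, 0, 0, 0, 0], [0, 0, 0, 0, 0, 0, 0], [0, 0, 0, 0, 0, 0, 0]]}}

```text
time_s: 1.8
ee_pos: [0.5723, 0.0011, 0.3805]
eef_rot: [3.141, -0.0, 2.995]
force: [-0.2, 0.9, 0.5]
grip_width: 0.094
grip_force: 0.0
```

Run:
```python
from meas import *
import pickle
c=cam("wrist"); save(c,"w1"); pickle.dump(c,open("w1.pkl","wb")); o=ctrl.get_obs()
print(o["ee_pos"],o["eef_rot"],o["qpos"],np.round(c["hand_eye"],3).tolist(),c["K"],c["k1"])
```

```text
[0.5722999  0.00132773 0.38066699] [3.14147011e+00 2.09764630e-04 2.99594502e+00] [-6.17209560e-02  2.91008949e-01  1.19145342e+00  1.04933842e-04
  1.65891099e+00 -1.48686041e+00] [[0.0, 0.961, 0.276, 0.08], [1.0, -0.0, 0.001, 0.0], [0.001, 0.276, -0.961, -0.155], [0.0, 0.0, 0.0, 1.0]] [[293.30908222   0.         250.66369096]
 [  0.         293.30908222 190.08272461]
 [  0.           0.           1.        ]] -0.07385834185971729
```

View pics/w1.png

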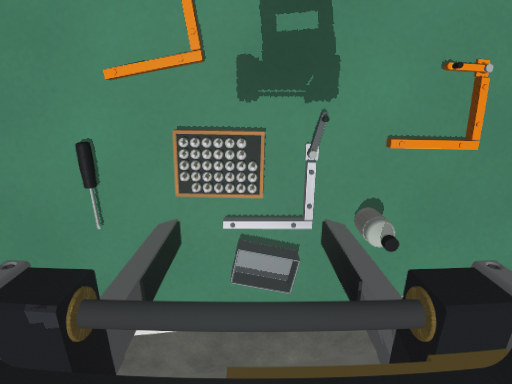

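Wrist view: tray at (175–265,130–198), far fence (223–312,224), side fence (309,150–220), latch from (313,153) to (325,117). I'll measure these.

```bash
cat >> meas.py <<'E'
def fitline(P):
    vx,vy,x,y=cv2.fitLine(np.float32(P),cv2.DIST_HUBER,0,1e-4,1e-4)[:,0]; return np.array([x,y]),np.array([vx,vy])
def edge(c,m,a,b,step,z,n=40):
    """a-b: pixel line; scan along 'step' for first subpixel rise of mask-intensity m through half"""
    g=cv2.GaussianBlur(m.astype(np.float32),(3,3),0); out=[]
    for t in np.linspace(0,1,n):
        p=np.array(a,float)+(np.array(b,float)-a)*t; q=p+np.arange(0,16,.25)[:,None]*np.array(step)
        v=cv2.remap(g,np.float32(q[:,0])[None],np.float32(q[:,1])[None],1)[0]; i=np.argmax(v>.5*v.max())
        if v.max()>.6 and i>0: out.append(onz(c,q[i],z)[:2])
    return fitline(out)+(len(out),)
E
python3 - <<'E'
from meas import *
import pickle
c=pickle.load(open("w1.pkl","rb")); hsv=cv2.cvtColor(c["img"],cv2.COLOR_RGB2HSV); H,S,V=[hsv[:,:,i].astype(int) for i in range(3)]
m=((S<50)&(V>150)).astype(np.uint8)
f=edge(c,m,(232,212),(296,212),(0,1),.02); s=edge(c,m,(297,172),(297,212),(1,0),.02)
w=((H<22)&(S>100)&(V>70)).astype(np.uint8)
a=lambda d:np.arctan2(d[1],d[0])
print("far",f,"side",s)
yf=f[1]*np.sign(f[1][1]); xs=s[1]*np.sign(s[1][0]); yawf=np.arctan2(-yf[0],yf[1]); yaws=a(xs); print("yaw",yawf,yaws)
yaw=yawf; ex=np.array([np.cos(yaw),np.sin(yaw)]); ey=np.array([-ex[1],ex[0]])
O=ex*(ex@f[0]-.06)+ey*(ey@s[0]-.08); print("nest O",O,"hinge",O-.067*ex+.088*ey)
print("meas hinge",onz(c,(313,154),.025)[:2],"stud",onz(c,(325,118),.038)[:2])
roi=np.zeros_like(w);roi[120:208,165:275]=1
k=max(blobs(w*roi,200),key=cv2.contourArea); P=np.array([onz(c,p,.022)[:2] for p in k[:,0]],np.float32); r=cv2.minAreaRect(P); print("tray",r)
tc=np.array(r[0]); print("tray in nest",[ex@(tc-O),ey@(tc-O)])
E
```

```text
far (array([0.70269495, 0.01062174], dtype=float32), array([0.14591292, 0.98929745], dtype=float32), 40) side (array([0.6489161 , 0.09223953], dtype=float32), array([ 0.98891556, -0.14847909], dtype=float32), 40)
yaw -0.14643571 -0.14903012
nest O [0.6423007  0.01234978] hinge [0.5888581  0.10918412]
meas hinge [0.5883722  0.10943673] stud [0.52865275 0.13247135]
tray ((0.5830579400062561, -0.05830606073141098), (0.1596646010875702, 0.12122496217489243), 80.3084945678711)
tray in nest [np.float64(-0.04829913681714215), np.float64(-0.07854392746716155)]
```

Call:
{"name": "apply_moves", "arguments": {"deltas": [[0, -3.4, -2.4, 0, 0, 0, 0], [0, -3.4, -2.4, 0, 0, 0, 0], [0, 0, 0, -4.5, 0, 0, 0], [0, 0, 0, -4.5, 0, 0, 0], [0, 0, 0, -4.5, 0, 0, 0], [0, 0, 0, -4.5, 0, 0, 0], [0, 0, 0, -4.5, 0, 0, 0], [0, 0, 0, -4.5, 0, 0, 0], [0, 0, 0, -3, 0, 0, 0], [0, 0, 0, -2, 0, 0, 0]]}}

```text
time_s: 2.85
ee_pos: [0.5037, -0.0466, 0.0586]
eef_rot: [3.142, -0.002, 2.996]
force: [1.0, -0.2, 0.2]
grip_width: 0.094
grip_force: 0.0
```

Call:
{"name": "apply_moves", "arguments": {"deltas": [[0, 0, 0, -1.5, 0, 0, 0], [0, 0, 0, -1.0, 0, 0, 0], [0, 0, 0, 0, 0, 0, 0], [0, 0, 0, 0, 0, 0, 0]]}}

```text
time_s: 3.25
ee_pos: [0.505, -0.0474, 0.0362]
eef_rot: [-3.142, 0.001, 2.995]
force: [0.3, -0.3, 0.8]
grip_width: 0.0939
grip_force: 0.0
```

Call:
{"name": "apply_moves", "arguments": {"deltas": [[0, 0, 0, -0.3, 0, 0, 0], [0, 0.5, -0.07, 0, 0, 0, 0], [0, 0.5, -0.07, 0, 0, 0, 0], [0, 0.4, -0.06, 0, 0, 0, 0], [0, 0.4, -0.06, 0, 0, 0, 0], [0, 0.4, -0.06, 0, 0, 0, 0], [0, 0.4, -0.06, 0, 0, 0, 0], [0, 0.4, -0.06, 0, 0, 0, 0], [0, 0.4, -0.06, 0, 0, 0, 0], [0, 0.4, -0.06, 0, 0, 0, 0]]}}

```text
time_s: 4.25
ee_pos: [0.5424, -0.0532, 0.0325]
eef_rot: [3.142, -0.002, 2.995]
force: [-8.4, 1.2, 5.8]
grip_width: 0.094
grip_force: 4.0
```

Call:
{"name": "apply_moves", "arguments": {"deltas": [[0, 0.4, -0.06, 0, 0, 0, 0], [0, 0.4, -0.06, 0, 0, 0, 0], [0, 0.4, -0.06, 0, 0, 0, 0], [0, 0.3, -0.04, 0, 0, 0, 0], [0, 0.2, -0.03, 0, 0, 0, 0]]}}

```text
time_s: 4.75
ee_pos: [0.5594, -0.0557, 0.0325]
eef_rot: [3.142, -0.002, 2.995]
force: [-7.8, 0.9, 7.0]
grip_width: 0.0942
grip_force: 4.1
```

Call:
{"name": "apply_moves", "arguments": {"deltas": [[0, -0.5, 0.07, 0, 0, 0, 0], [0, -1.0, 0.15, 0, 0, 0, 0], [0, 0, 0, 3, 0, 0, 0], [0, 0, 0, 4, 0, 0, 0], [40, 0, 0, 3, 0, 0, 0], [40, 0.6, -1, 0, 0, 0, -0.143], [40, 0.6, -1, 0, 0, 0, -0.143], [40, 0.6, -1, 0, 0, 0, -0.143], [40, 0.6, -1, 0, 0, 0, -0.143], [40, 0.6, -1, 0, 0, 0, -0.143]]}}

```text
time_s: 5.75
ee_pos: [0.5744, -0.1038, 0.1324]
eef_rot: [3.141, 0.0, 2.274]
force: [0.3, -0.2, 0.2]
grip_width: 0.0793
grip_force: 0.0
```

Call:
{"name": "apply_moves", "arguments": {"deltas": [[40, 0.6, -1, 0, 0, 0, -0.143], [40, 0.6, -1, 0, 0, 0, -0.143], [40, 0.6, -1, 0, 0, 0, -0.143], [40, 0.6, -1, 0, 0, 0, -0.143], [40, 0.6, -1, 0, 0, 0, -0.143], [40, 0.6, -1, 0, 0, 0, -0.141], [40, 0, 0, 0, 0, 0, 0], [40, 0, 0, 0, 0, 0, 0]]}}

```text
time_s: 6.55
ee_pos: [0.6102, -0.1633, 0.1322]
eef_rot: [-3.141, -0.0, 1.428]
force: [0.1, 0.0, 0.4]
grip_width: 0.0794
grip_force: 0.0
```

```bash
cat > tray.py <<'E'
from meas import *
import sys
O=np.array([.6423,.01235]); yaw=-.1475; ex=np.array([np.cos(yaw),np.sin(yaw)]); ey=np.array([-ex[1],ex[0]])
c=cam("top"); save(c,sys.argv[1]); hsv=cv2.cvtColor(c["img"],cv2.COLOR_RGB2HSV); H,S,V=[hsv[:,:,i].astype(int) for i in range(3)]
w=((H<22)&(S>100)&(V>60)).astype(np.uint8); w[:,:200]=0; w[235:]=0; w[:,345:]=0
ks=blobs(w,30); k=np.vstack(ks); P=np.array([onz(c,p,.022)[:2] for p in k[:,0]],np.float32); r=cv2.minAreaRect(P); print("tray",r)
tc=np.array(r[0]); print("in nest",ex@(tc-O),ey@(tc-O)); print(ctrl.get_obs()["ee_pos"],ctrl.get_obs()["eef_rot"])
E
python3 tray.py t1
```

```text
tray ((0.6274329423904419, -0.06457237154245377), (0.16188377141952515, 0.12254379689693451), 81.50320434570312)
in nest -0.003400671614059872 -0.0782720644818734
[ 0.61023337 -0.16308322  0.13235146] [-3.14134512e+00 -1.36714854e-04  1.42779548e+00]
```

Call:
{"name": "apply_moves", "arguments": {"deltas": [[40, 0, 0, -4, 0, 0, -0.004], [40, 0, 0, -3, 0, 0, 0], [40, 0, 0, -2, 0, 0, 0], [40, 0, 0, -1, 0, 0, 0], [40, 0, 0, 0, 0, 0, 0], [40, 0.07, 0.5, 0, 0, 0, 0], [40, 0.07, 0.5, 0, 0, 0, 0], [40, 0.06, 0.4, 0, 0, 0, 0], [40, 0.06, 0.4, 0, 0, 0, 0], [40, 0.06, 0.4, 0, 0, 0, 0]]}}

```text
time_s: 7.6
ee_pos: [0.6145, -0.142, 0.0338]
eef_rot: [3.139, 0.001, 1.42]
force: [-1.7, -6.3, 4.1]
grip_width: 0.0793
grip_force: 3.2
```

Call:
{"name": "apply_moves", "arguments": {"deltas": [[40, 0.07, 0.5, 0, 0, 0, 0], [40, 0.07, 0.5, 0, 0, 0, 0], [40, 0.07, 0.5, 0, 0, 0, 0], [40, 0.07, 0.5, 0, 0, 0, 0], [40, 0.08, 0.5, 0, 0, 0, 0], [40, 0.08, 0.5, 0, 0, 0, 0], [40, 0.08, 0.5, 0, 0, 0, 0], [40, 0.08, 0.5, 0, 0, 0, 0], [40, 0.08, 0.5, 0, 0, 0, 0], [40, 0.08, 0.5, 0, 0, 0, 0]]}}

```text
time_s: 8.6
ee_pos: [0.6221, -0.092, 0.0338]
eef_rot: [3.139, 0.001, 1.42]
force: [-1.1, -6.2, 3.6]
grip_width: 0.0794
grip_force: 3.3
```

Call:
{"name": "apply_moves", "arguments": {"deltas": [[40, 0.07, 0.5, 0, 0, 0, 0], [40, 0.06, 0.4, 0, 0, 0, 0], [40, 0.04, 0.3, 0, 0, 0, 0], [40, 0.03, 0.2, 0, 0, 0, 0]]}}

```text
time_s: 9.0
ee_pos: [0.6241, -0.078, 0.0338]
eef_rot: [3.139, 0.001, 1.42]
force: [0.5, -15.0, 3.0]
grip_width: 0.0793
grip_force: 7.7
```

Call:
{"name": "apply_moves", "arguments": {"deltas": [[40, 0.015, 0.1, 0, 0, 0, 0], [40, 0, 0, 0, 0, 0, 0], [40, 0, 0, 0, 0, 0, 0]]}}

```text
time_s: 9.3
ee_pos: [0.6242, -0.078, 0.0338]
eef_rot: [3.139, 0.002, 1.42]
force: [-0.9, -12.2, 3.6]
grip_width: 0.079
grip_force: 5.9
```

```bash
python3 tray.py t2; python3 -c "
from h import *
im=cv2.imread('pics/t2.png'); cv2.imwrite('pics/t2c.png',cv2.resize(im[110:240,200:340],None,fx=5,fy=5,interpolation=2))"
```

```text
tray ((0.642410933971405, 0.0330975167453289), (0.1149832010269165, 0.12263026833534241), 81.280517578125)
in nest -0.0029394447550230834 0.020538535049410955
[ 0.62420743 -0.0779688   0.03382564] [3.13911657e+00 2.31250014e-03 1.42007469e+00]
```

View pics/t2c.png

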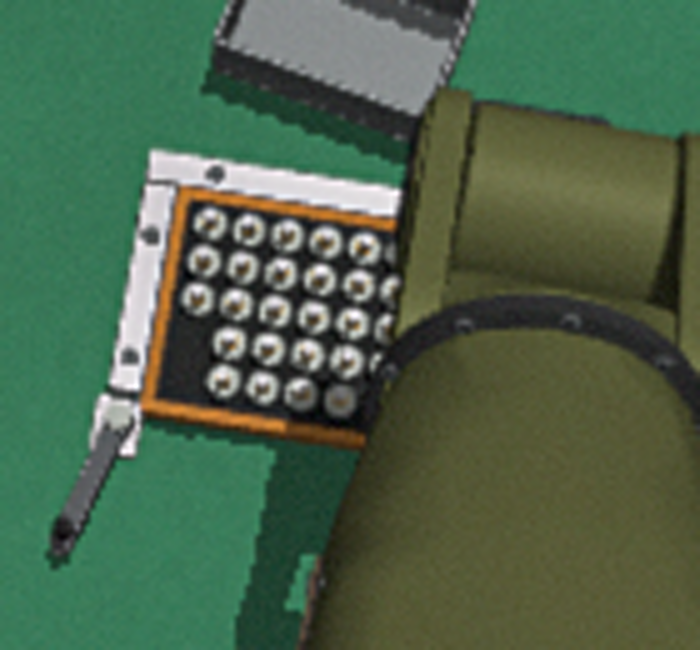

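The crop shows the tray's left edge at the side fence (crop x≈150–180), with a gap of about 3 mm left at the far fence. I'll press slightly more to confirm side contact.

Call:
{"name": "apply_moves", "arguments": {"deltas": [[40, 0.015, 0.1, 0, 0, 0, 0], [40, 0.015, 0.1, 0, 0, 0, 0], [40, 0.015, 0.1, 0, 0, 0, 0], [40, 0, 0, 0, 0, 0, 0], [40, 0, 0, 0, 0, 0, 0]]}}

```text
time_s: 9.85
ee_pos: [0.6247, -0.0774, 0.0339]
eef_rot: [3.138, 0.006, 1.42]
force: [-0.4, -27.9, 1.9]
grip_width: 0.0792
grip_force: 13.9
```

Call:
{"name": "apply_moves", "arguments": {"deltas": [[40, -0.05, -0.4, 0, 0, 0, 0], [40, -0.2, -1.5, 0, 0, 0, 0], [40, 0, 0, 3, 0, 0, 0], [0, 0, 0, 4, 0, 0, 0], [0, 0, 0, 3, 0, 0, 0], [0, -0.7, 1.0, 0, 0, 0, 0.143], [0, -0.7, 1.0, 0, 0, 0, 0.143], [0, -0.7, 1.0, 0, 0, 0, 0.143], [0, -0.7, 1.0, 0, 0, 0, 0.143], [0, -0.7, 1.0, 0, 0, 0, 0.143]]}}

```text
time_s: 10.85
ee_pos: [0.5862, -0.0424, 0.1328]
eef_rot: [3.141, -0.0, 2.141]
force: [-0.1, 1.3, -0.3]
grip_width: 0.0942
grip_force: 0.0
```

Call:
{"name": "apply_moves", "arguments": {"deltas": [[0, -0.7, 1.1, 0, 0, 0, 0.143], [0, -0.7, 1.1, 0, 0, 0, 0.143], [0, -0.7, 1.1, 0, 0, 0, 0.143], [0, -0.7, 1.1, 0, 0, 0, 0.143], [0, -0.7, 1.1, 0, 0, 0, 0.143], [0, -0.7, 1.0, 0, 0, 0, 0.145], [0, 0, 0, 0, 0, 0, 0], [0, 0, 0, 0, 0, 0, 0]]}}

```text
time_s: 11.65
ee_pos: [0.5448, 0.0221, 0.1328]
eef_rot: [3.141, 0.001, 2.991]
force: [-0.2, 0.2, 0.5]
grip_width: 0.094
grip_force: 0.0
```

```bash
python3 tray.py t3
```

```text
tray ((0.6931257843971252, 0.003077685832977295), (0.1606251746416092, 0.02490808442234993), 85.90481567382812)
in nest 0.051636609350672026 -0.0017019824796753432
[0.54489274 0.02197901 0.13268728] [3.14147245e+00 5.00784881e-04 2.99068145e+00]
```

Call:
{"name": "apply_moves", "arguments": {"deltas": [[0, 0, 0, -4, 0, 0, 0.003], [0, 0, 0, -3, 0, 0, 0], [0, 0, 0, -2, 0, 0, 0], [0, 0, 0, -1, 0, 0, 0], [0, 0, 0, 0, 0, 0, 0], [0, 0.5, -0.07, 0, 0, 0, 0], [0, 0.5, -0.07, 0, 0, 0, 0], [0, 0.4, -0.06, 0, 0, 0, 0], [0, 0.4, -0.06, 0, 0, 0, 0], [0, 0.3, -0.05, 0, 0, 0, 0]]}}

```text
time_s: 12.7
ee_pos: [0.5661, 0.0193, 0.0328]
eef_rot: [3.142, 0.001, 2.998]
force: [-0.4, -0.4, -0.5]
grip_width: 0.0943
grip_force: 0.0
```

Call:
{"name": "apply_moves", "arguments": {"deltas": [[0, 0.2, -0.03, 0, 0, 0, 0], [0, 0.2, -0.03, 0, 0, 0, 0], [0, 0.2, -0.03, 0, 0, 0, 0], [0, 0.2, -0.03, 0, 0, 0, 0]]}}

```text
time_s: 13.1
ee_pos: [0.5727, 0.0183, 0.0324]
eef_rot: [-3.141, -0.003, 2.998]
force: [-20.9, 3.2, 16.4]
grip_width: 0.0939
grip_force: 11.0
```

Call:
{"name": "apply_moves", "arguments": {"deltas": [[0, 0.1, -0.015, 0, 0, 0, 0], [0, 0.1, -0.015, 0, 0, 0, 0], [0, 0, 0, 0, 0, 0, 0]]}}

```text
time_s: 13.4
ee_pos: [0.5728, 0.0183, 0.0323]
eef_rot: [-3.141, -0.008, 2.998]
force: [-24.9, 2.2, 18.7]
grip_width: 0.0944
grip_force: 12.4
```

Call:
{"name": "apply_moves", "arguments": {"deltas": [[0, -0.4, 0.06, 0, 0, 0, 0], [0, -1.5, 0.22, 0, 0, 0, 0], [0, -1.5, 0.22, 0, 0, 0, 0], [0, 0, 0, 4, 0, 0, 0], [0, 0, 0, 4.5, 0, 0, 0], [0, -2, 0, 4.5, 0, 0, 0], [0, -2, 0, 4.5, 0, 0, 0], [0, 0, 0, 0, 0, 0, 0], [0, 0, 0, 0, 0, 0, 0]]}}

```text
time_s: 14.3
ee_pos: [0.5017, 0.0229, 0.2083]
eef_rot: [3.141, 0.002, 2.998]
force: [0.0, 0.3, -1.2]
grip_width: 0.0937
grip_force: 0.0
```

Run:
```python
from h import *
c=cam("wrist"); o=ctrl.get_obs(); print(o["ee_pos"],o["eef_rot"]); save(c,"w2")
import pickle; pickle.dump(c,open("w2.pkl","wb"))
```

```text
[0.50149955 0.02285195 0.20703624] [-3.14156450e+00 -9.68538158e-05  2.99783884e+00]
```

View pics/w2.png

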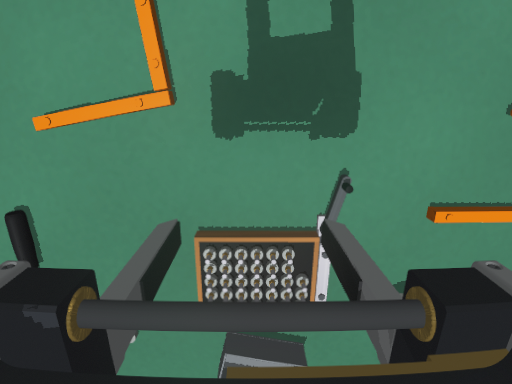

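Wrist view: the tray's near edge is at row 238 (195–320) and its right edge sits against the side fence at x≈318. The stud is at (347,187). I'll check the tray pose from its near and right edges, and the stud position.

Run:
```python
from meas import *
import pickle
c=pickle.load(open("w2.pkl","rb")); hsv=cv2.cvtColor(c["img"],cv2.COLOR_RGB2HSV); H,S,V=[hsv[:,:,i].astype(int) for i in range(3)]
w=((H<22)&(S>100)&(V>60)).astype(np.uint8)
O=np.array([.6423,.01235]); yaw=-.1475; ex=np.array([np.cos(yaw),np.sin(yaw)]); ey=np.array([-ex[1],ex[0]])
n=edge(c,w,(205,228),(310,228),(0,1),.022); l=edge(c,w,(186,245),(186,290),(1,0),.022)
r=edge(c,w,(330,250),(327,290),(-1,0),.022)
for k,(p,d,m) in(("near",n),("left",l),("right",r)): print(k,ex@(p-O),ey@(p-O),"dir",np.degrees(np.arctan(d[1]/d[0])),m)
s=onz(c,(347,187),.038)[:2]; print("stud",s,ex@(s-O),ey@(s-O))
```

```text
near -0.06783553898177953 -0.0007463344188615459 dir 81.7553 40
left -0.020848730348695447 -0.08182878998965364 dir -7.9332814 40
right -0.019386195651986675 0.07773807118027563 dir -7.991963 40
stud [0.52723373 0.13215164] -0.13142356773922412 0.10158998904422675
```

```bash
python3 tray.py t4; python3 -c "
from h import *
im=cv2.imread('pics/t4.png'); cv2.imwrite('pics/t4c.png',cv2.resize(im[120:230,200:330],None,fx=5,fy=5,interpolation=2))"
```

```text
tray ((0.667700469493866, 0.006509631872177124), (0.1598781943321228, 0.06806479394435883), 82.35792541503906)
in nest 0.025982994629224248 -0.002043952170431009
[0.5014019  0.0228657  0.20636343] [-3.14142192e+00 -1.52202616e-03  2.99781478e+00]
```

View pics/t4c.png

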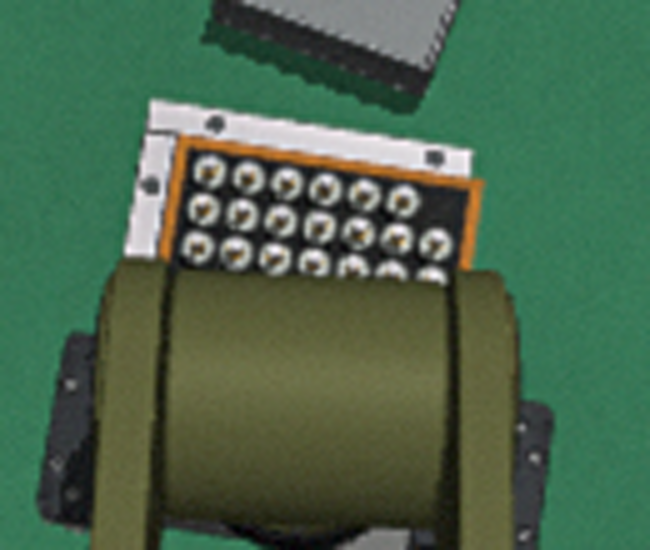

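The crop shows the far edge tight on the far fence and the left edge at the side fence. I'll press once more in +y to make sure of side contact.

Call:
{"name": "apply_moves", "arguments": {"deltas": [[40, 1.1, -1.1, 0, 0, 0, -0.143], [40, 1.1, -1.1, 0, 0, 0, -0.143], [40, 1.1, -1.1, 0, 0, 0, -0.143], [40, 1.1, -1.1, 0, 0, 0, -0.143], [40, 1.1, -1.1, 0, 0, 0, -0.143], [40, 1.1, -1.1, 0, 0, 0, -0.143], [40, 1.1, -1.1, 0, 0, 0, -0.143], [40, 1.1, -1.1, 0, 0, 0, -0.143], [40, 1.2, -1.2, 0, 0, 0, -0.143], [40, 1.2, -1.2, 0, 0, 0, -0.143]]}}

```text
time_s: 15.4
ee_pos: [0.6139, -0.0896, 0.2052]
eef_rot: [-3.139, -0.001, 1.562]
force: [0.0, 0.1, -0.7]
grip_width: 0.0791
grip_force: 0.0
```

Call:
{"name": "apply_moves", "arguments": {"deltas": [[40, 1.2, -1.2, 0, 0, 0, -0.143], [40, 0, 0, -4, 0, 0, 0], [40, 0, 0, -4, 0, 0, 0], [40, 0, 0, -4, 0, 0, 0], [40, 0, 0, -3, 0, 0, 0], [40, 0, 0, -1.5, 0, 0, 0], [40, 0, 0, -0.8, 0, 0, 0], [40, 0, 0, 0, 0, 0, 0], [40, 0, 0, 0, 0, 0, 0]]}}

```text
time_s: 16.3
ee_pos: [0.6263, -0.1013, 0.0357]
eef_rot: [3.14, 0.0, 1.425]
force: [0.5, -0.7, 0.7]
grip_width: 0.0789
grip_force: 0.0
```

Call:
{"name": "apply_moves", "arguments": {"deltas": [[40, 0.07, 0.5, -0.2, 0, 0, 0], [40, 0.07, 0.5, 0, 0, 0, 0], [40, 0.07, 0.5, 0, 0, 0, 0], [40, 0.05, 0.35, 0, 0, 0, 0], [40, 0.03, 0.2, 0, 0, 0, 0], [40, 0.03, 0.2, 0, 0, 0, 0], [40, 0.02, 0.15, 0, 0, 0, 0], [40, 0, 0, 0, 0, 0, 0]]}}

```text
time_s: 17.1
ee_pos: [0.6288, -0.0784, 0.0326]
eef_rot: [3.142, 0.002, 1.425]
force: [-2.5, -8.1, 0.8]
grip_width: 0.0792
grip_force: 4.2
```

Call:
{"name": "apply_moves", "arguments": {"deltas": [[40, 0.015, 0.1, 0, 0, 0, 0], [40, 0.015, 0.1, 0, 0, 0, 0], [40, 0, 0, 0, 0, 0, 0]]}}

```text
time_s: 17.4
ee_pos: [0.6289, -0.0781, 0.0326]
eef_rot: [-3.141, 0.004, 1.425]
force: [-4.2, -19.0, 1.0]
grip_width: 0.0795
grip_force: 9.9
```

Contact is at the same place as before, so the tray is home. Now the latch.

Call:
{"name": "apply_moves", "arguments": {"deltas": [[40, -0.05, -0.3, 0, 0, 0, 0], [40, -0.2, -1.5, 0, 0, 0, 0], [40, 0, 0, 4, 0, 0, 0], [150, 0, 0, 4, 0, 0, 0], [255, 0, 0, 4, 0, 0, 0], [255, -0.8, 2.3, 0, 0, 0, 0.143], [255, -0.8, 2.3, 0, 0, 0, 0.143], [255, -0.8, 2.3, 0, 0, 0, 0.143], [255, -0.8, 2.3, 0, 0, 0, 0.143], [255, -0.8, 2.3, 0, 0, 0, 0.143]], "grip_force": 10}}

```text
time_s: 18.4
ee_pos: [0.5864, 0.0221, 0.1525]
eef_rot: [3.141, -0.0, 2.145]
force: [0.4, 0.3, 0.2]
grip_width: 0.0269
grip_force: 0.0
```

Call:
{"name": "apply_moves", "arguments": {"deltas": [[255, -0.8, 2.3, 0, 0, 0, 0.143], [255, -0.8, 2.3, 0, 0, 0, 0.143], [255, -0.8, 2.3, 0, 0, 0, 0.143], [255, -0.8, 2.3, 0, 0, 0, 0.143], [255, -0.8, 2.3, 0, 0, 0, 0.143], [255, -0.8, 2.3, 0, 0, 0, 0.14], [255, 0, 0, 0, 0, 0, 0], [255, 0, 0, 0, 0, 0, 0]]}}

```text
time_s: 19.2
ee_pos: [0.5389, 0.1594, 0.1525]
eef_rot: [-3.142, 0.0, 2.993]
force: [0.1, -1.2, 0.3]
grip_width: 0.0001
grip_force: 0.0
```

Run:
```python
import numpy as np
O=np.array([.6423,.01235]); yaw=-.1475; ex=np.array([np.cos(yaw),np.sin(yaw)]); ey=np.array([-ex[1],ex[0]])
p=np.array([.5389,.1594])
for th in [1.78,1.6,1.4,1.2,1.0,.8,.6,.4,.2,0.1,0]:
    r=np.array([-np.sin(th),-np.cos(th)]); t=np.array([np.cos(th),-np.sin(th)])
    d=.0135+.004*np.sin(th); b=np.array([-.067,.088])+.064*r-d*t; q=O+b[0]*ex+b[1]*ey
    print(th,np.round(b*1e3),np.round(q,4),np.round((q-p)*100,2)); p=q
```

```text
1.78 [-126.  118.] [0.5351 0.1479] [-0.38 -1.15]
1.6 [-130.  107.] [0.529  0.1377] [-0.6  -1.02]
1.4 [-133.   94.] [0.5246 0.1252] [-0.45 -1.25]
1.2 [-133.   81.] [0.5227 0.1119] [-0.18 -1.33]
1.0 [-130.   68.] [0.5237 0.0983] [ 0.09 -1.35]
0.8 [-124.   55.] [0.5274 0.0852] [ 0.38 -1.32]
0.6 [-116.   44.] [0.5339 0.073 ] [ 0.65 -1.22]
0.4 [-106.   35.] [0.5428 0.0624] [ 0.89 -1.06]
0.2 [-94.  28.] [0.5537 0.0539] [ 1.09 -0.85]
0.1 [-87.  26.] [0.5598 0.0506] [ 0.61 -0.33]
0 [-80.  24.] [0.5662 0.0479] [ 0.64 -0.27]
```

Call:
{"name": "apply_moves", "arguments": {"deltas": [[255, 0, 0, -4, 0, 0, 0], [255, 0, 0, -3, 0, 0, 0], [255, 0, 0, -2, 0, 0, 0], [255, 0, 0, -1.3, 0, 0, 0], [255, 0, 0, 0, 0, 0, 0], [255, 0, 0, 0, 0, 0, 0]]}}

```text
time_s: 19.8
ee_pos: [0.5394, 0.1595, 0.0502]
eef_rot: [3.141, 0.001, 2.993]
force: [-0.0, 0.6, 0.5]
grip_width: 0.0003
grip_force: 0.0
```

Call:
{"name": "apply_moves", "arguments": {"deltas": [[255, -0.4, -1.15, 0, 0, 0, 0], [255, -0.6, -1.0, 0, 0, 0, 0], [255, -0.25, -0.65, 0, 0, 0, 0], [255, -0.25, -0.65, 0, 0, 0, 0], [255, -0.1, -0.65, 0, 0, 0, 0], [255, -0.1, -0.65, 0, 0, 0, 0], [255, 0.05, -0.65, 0, 0, 0, 0], [255, 0.05, -0.65, 0, 0, 0, 0], [255, 0.2, -0.65, 0, 0, 0, 0], [255, 0.2, -0.65, 0, 0, 0, 0]]}}

```text
time_s: 20.8
ee_pos: [0.5268, 0.0858, 0.0493]
eef_rot: [-3.141, -0.001, 2.995]
force: [-0.5, 1.4, 0.3]
grip_width: 0.0005
grip_force: 0.4
```

Call:
{"name": "apply_moves", "arguments": {"deltas": [[255, 0.3, -0.6, 0, 0, 0, 0], [255, 0.35, -0.6, 0, 0, 0, 0], [255, 0.45, -0.5, 0, 0, 0, 0], [255, 0.45, -0.5, 0, 0, 0, 0], [255, 0.55, -0.4, 0, 0, 0, 0], [255, 0.55, -0.4, 0, 0, 0, 0], [255, 0.3, -0.2, 0, 0, 0, 0], [255, 0.3, -0.2, 0, 0, 0, 0], [255, 0, 0, 0, 0, 0, 0]]}}

```text
time_s: 21.7
ee_pos: [0.5596, 0.0521, 0.0494]
eef_rot: [-3.142, 0.0, 2.995]
force: [-0.3, -0.0, 0.5]
grip_width: 0.0006
grip_force: 0.0
```

Call:
{"name": "apply_moves", "arguments": {"deltas": [[255, 0.3, -0.05, 0, 0, 0, 0], [255, 0.2, -0.03, 0, 0, 0, 0], [255, 0.1, -0.015, 0, 0, 0, 0], [255, 0, 0, 0, 0, 0, 0]]}}

```text
time_s: 22.1
ee_pos: [0.5654, 0.0514, 0.0495]
eef_rot: [3.142, 0.0, 2.995]
force: [0.3, 1.3, 0.1]
grip_width: 0.0008
grip_force: 0.0
```

Call:
{"name": "apply_moves", "arguments": {"deltas": [[255, 0.1, -0.015, 0, 0, 0, 0], [255, 0.1, -0.015, 0, 0, 0, 0], [255, 0, 0, 0, 0, 0, 0]]}}

```text
time_s: 22.4
ee_pos: [0.5662, 0.0513, 0.0493]
eef_rot: [-3.141, -0.003, 2.995]
force: [-9.8, 1.4, 5.2]
grip_width: 0.0006
grip_force: 4.7
```

Call:
{"name": "apply_moves", "arguments": {"deltas": [[255, -0.3, 0.05, 0, 0, 0, 0], [255, -2, 0.3, 0, 0, 0, 0], [255, -1, 0.15, 4, 0, 0, 0], [255, -1, 0, 4.5, 0, 0, 0], [255, -1, 0, 4.5, 0, 0, 0], [255, -4, 0, 2.5, 0, 0, 0], [255, -4, 0, 2.5, 0, 0, 0], [255, -4, 0, 2.5, 0, 0, 0], [255, 0, 0, 0, 0, 0, 0], [255, 0, 0, 0, 0, 0, 0]]}}

```text
time_s: 23.4
ee_pos: [0.3945, 0.0562, 0.2552]
eef_rot: [3.141, 0.003, 2.995]
force: [0.2, -0.4, 0.4]
grip_width: 0.0006
grip_force: 0.0
```

```bash
python3 tray.py t5; python3 -c "
from h import *
im=cv2.imread('pics/t5.png'); cv2.imwrite('pics/t5c.png',cv2.resize(im[80:230,170:350],None,fx=4,fy=4,interpolation=2))"
```

```text
tray ((0.6404599547386169, 0.01077985018491745), (0.15992048382759094, 0.12219078838825226), 81.79265594482422)
in nest -0.0015893070525316176 -0.0018235240877255237
[0.39469955 0.05610743 0.25430429] [3.14148230e+00 7.74164463e-04 2.99481193e+00]
```

View pics/t5c.png

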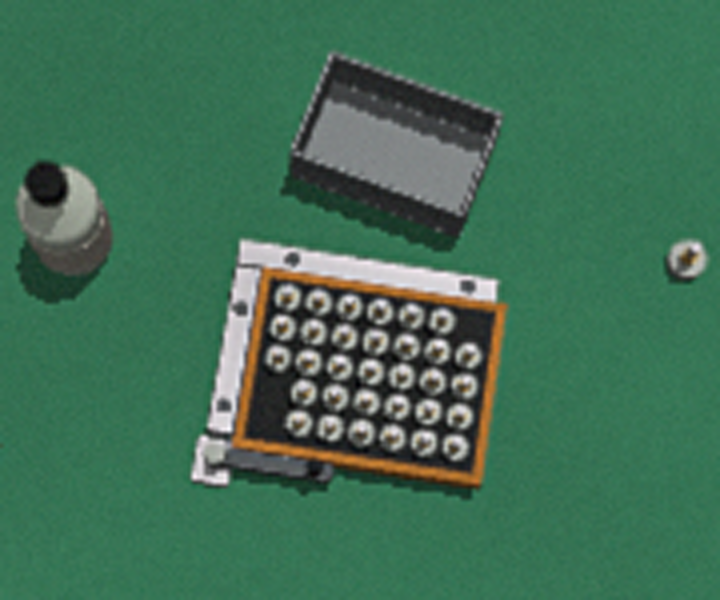

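The final crop shows the tray square against both fences and the latch lying along its near face, with the stud at (318,468). The bin, bottle and loose part are where they were. Handing in.

```bash
python3 -c "
from station import ctrl
print(ctrl.hand_in())"
```

```text
the job is handed in; nothing more can be done
None
```

The tray is home and square against both fences, the latch is closed fully behind it, and the job was handed in at about 23 s; the hand-in call gave no verdict.

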